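# Unlatch the calibration-weight case and hold its lid half open

### The arm

A 7-joint arm with a two-finger parallel gripper is mounted at the origin on a cart in front of the work surface, level with it; the furniture and walls round the work are solid. World frame = base frame: x ahead of the robot, y to its left, z up, the work surface at z = 0. Lengths are in m, angles in degrees, forces in N, time in s.
With the tool pointing down it reaches from about 0.425 to 0.875 m from the base axis. Payload 4.7 kg.
Tool frame: the origin (TCP) lies between the finger pads; the fingertips stand env.finger_overhang ahead of it and the grasp point (between the pads) lies 5 mm behind it (env.finger_overhang is the distance from the TCP to the fingertips, in m); z points along the fingers, y is the line along which they close (so a half turn about z gives the same grasp; the last joint's range is limited). The gripper opens to 87 mm and grips with 3 to 60 N. Pads are 19 mm wide; open, the fingers measure 117 mm over their backs; the gripper's body (75 mm by 190 mm) begins 51 mm behind the grasp point.
Start: joints at [-75.281, 18.392, -4.016, 83.108, 1.295, 78.541, -3.26], TCP at [0.156, 0.631, 0.237] pointing down, gripper open.
Joint ranges: [-163.93, 163.93], [-17.29, 119.83], [-79.2, 71.16], [3.27, 140.29], [-89.18, 269.18], [5.43, 117.66], [-154.24, 154.24]. Speed limits (degrees/s): [147.25, 147.25, 180, 180, 180, 180, 180].

### API

Orientations are given as [roll, pitch, yaw] about the fixed x, y, z axes, in that order (R = Rz(yaw) Ry(pitch) Rx(roll)).
In Python, from cell import telemetry, eyes, env, models gives the robot as it stands. The module is installed in compiled form; this text tells all that it offers.
- The arm moves only by the tool drive_tool, never from a script. Its arguments are lists of equal length, an entry for each row: "angular": the turn, a rotation vector about the tool's x, y, z in rad, a list of three; "delta_pos": the shift along the tool's x, y, z in cm, a list of three; "gripper": the finger opening in cm, from 0 to 8.7. A call has 1 to 20 rows; each row shifts and turns the commanded pose from where the row before left it, along the tool's axes as they then stand; what a row does not reach is not made up. A row lasts 1/10 s, in which the tool goes at most 50 mm and 8.59 degrees, less where a joint would pass 70% of its speed; a pose out of reach is approached as far as the arm can. A call with a gripper value outside its range is refused whole. The fingers move at their own pace and stop on an object; "squeeze" is the grip in N (left out, the last holds). Time passes only in rows, so rows that do not move let the fingers close. It gives the time, the measured TCP pose, the force, the opening and the grip force at its end, in the units of the state.
- telemetry.get_obs(): the state, without advancing time (a new reading comes with each control period).
- eyes.read_camera(name): name is "scene" or "top" or "wrist"; returns a dict with "pixels" (384x512x3 uint8, red, green, blue), "mtx" (3x3 intrinsics, pixels), "origin" and "orientation" of the camera in the world. Camera axes: x right, y down, z forward; pixel columns grow to the right and rows downward; lengths in m; the calibration is good to about 2 mm. A picture is of the moment at which its call begins. There is no depth.
- env.sign_off(): hands the job in; it is judged then, once.
Trained networks look in a picture, given as the dict that the camera call returned (one of the last four; its "shot" number tells which), for a name from the list of things; names that differ only in an ending like _2 or _b are one class to them, and where a whole thing is asked for, a point or a joint stands for the part that bears it (a point fixed in the world has none). Each returns a list of dicts, best first, with "p" (0 to 1); they miss things now and then, are a little off and sometimes report something else, mostly with a low value. They report only what shows in the picture. A call takes as long as a camera call.
- models.search_frame(picture, target): "centre" ([column, row] in pixels, amid what is visible of it).
- models.cut_out(picture, target): "pixels" (384x512 bool, what is visible of it) and "centre" ([column, row] in pixels, amid what is visible of it).
The state is a dict: "time_s": time; "qpos": joint angles; "joint_velocities": joint speeds; "effort": joint torques, N m; "tool_pos": TCP position; "tool_rot": TCP orientation; "force": force on the tool from outside, world axes, zero at the start; "wrist_torque": the same for the moment, N m; "grip_width": finger opening in m; "grasp_force": force on a finger pad.
Only numpy, scipy, OpenCV 4.12 (cv2) and the standard library are available. Lean on these libraries where they do the work, as an engineer would, in place of code of your own. Each camera call takes 0.05 s, during which the arm holds its last target. There are 200 camera calls.

### The job

Someone wants to check the calibration weights in the grey case with the blue lid: pull the orange thumb piece of its catch as far as it goes, away from the lid and out over the front of the case, so that the bolt lets go of the lid, then raise the lid by its black pull tab to 45 degrees, half-way to upright, and keep it there. The lid would fall shut, so finish while still holding it steady in the gripper, and leave the mug, tape measure and glue stick where they stand.

Things in the scene. Friction and masses are not known exactly. Their poses are not given: they have to be found in the camera images.
- case: grey case standing fast on the desk (it does not move), 130 x 210 mm and 66 mm high, with three weights seated in foam inside. Origin: centre of its underside on the desk. Its x axis points from its front to its hinged back, y to its left (seen from the front), z up. With the lid shut the lid's top face is 78 mm above the desk. The front lies roughly towards the robot (yaw within 0.35 rad). The front centre below the pull tab is clear down to the desk
- lid (a joint): opening angle of the blue lid about its hinge at the case's back edge, rad: 0 shut, pi/4 = 0.785 is the wanted 45 degrees, stop at 1.9. The front edge goes up and back. It is a 136 x 212 x 10 mm plate of about 0.3 kg with nearly no friction in the hinge: it falls shut when let go below about 1.5 rad, and cannot be raised while the bolt lies over it
- lid_tab (a point): point to take the lid's black pull tab, at mid thickness: 27 mm ahead of the lid's front edge, on the case's middle line, 73 mm above the desk when shut. The tab is 22 mm wide (along the case's y), 10 mm thick, and sticks out 42 mm from the lid's front edge, in the plane of the lid; its end is round. Axes: the lid's (those of the case when shut, turning with the lid about y)
- lid_hinge (a point): middle of the lid's hinge axis, which runs along the case's y; 67 mm behind the case's centre, 68 mm above the desk. lid_tab is 162 mm ahead of it and 5 mm above it when shut
- catch (a joint): how far the bolt of the slide catch is drawn back, m: about 0 shut (bolt reaches 17 mm over the lid's front edge), 0.024 fully back at its stop; the bolt is clear of the lid from 0.018 on. It slides straight towards the case's front (case -x), takes about 3 N, has no spring and stays where it is left
- catch_thumb (a point): centre of the orange upright thumb piece on the catch's bolt: 12 mm (case x) x 16 mm (case y), 24 mm high above the bolt, its top 110 mm above the desk, this point 99 mm. It sits in front of the lid's edge, 75 mm to the case's left of the pull tab (case +y), and moves with the bolt, which is 16 mm wide and 6 mm thick; its bracket below is 34 mm wide
- mug: brown mug, 81 x 116 mm with its handle and 94 mm high, standing about 0.21 m to the left (case +y) of the case's centre; a bystander. Origin: centre of its underside
- tape_measure: yellow tape measure, 35 x 70 mm and 63 mm high, standing about 0.18 m to the right (case -y) of the case's centre; a bystander. Origin: centre of its underside
- glue_stick: green glue stick, 25 mm across and 90 mm high, standing behind the case; a bystander. Origin: centre of its underside

How it is judged (in metres and radians):
On the way, in this order (a step that is already met when the one before it is completed fails the run):
1. the catch is drawn back while the lid is still shut (value of joint catch above 0.018 m and value of joint lid below 0.1 rad), for 0.2 s.
2. the lid is raised to 45 degrees, within 8 degrees, held by the fingers (value of joint lid between 0.645 and 0.925 rad and contact force between lid and the fingers above 0.4 N), for 0.3 s.
At the end, for the whole second after the job is handed in: the lid stands still (under 0.06 rad/s) at 45 degrees within 8 degrees, carried by the gripper's fingers (more than 0.4 N) and by none of the bystanders; the catch is still drawn back (17 mm or more); mug, tape measure and glue stick are within 30 mm of where they stood (all of step 2 and velocity of joint lid between -0.06 and 0.06 rad/s and contact force between lid and mug below 0.1 N and contact force between lid and tape_measure below 0.1 N and contact force between lid and glue_stick below 0.1 N and value of joint catch above 0.017 m and distance of each of mug, tape_measure, glue_stick from where it was at the start of the episode below 0.03 m); the arm keeps its last pose, push and grip.
It fails at once if a bystander is pushed away (over 30 mm) (distance of any of mug, tape_measure, glue_stick from where it was at the start of the episode above 0.03 m).
It also fails if it takes over 42 s, if anything falls off the work surface, if the arm or the gripper's body presses on something with over 40 N, if the wrist force passes 120 N, or if a joint passes its speed limit or range.

## Working session

There is one attempt and no reset: what is moved stays moved. The work goes in short steps, Python scripts to look and compute and a tool call to move; the robot and the scene stay as the last step left them, time stands still between calls to the robot, and variables do not carry over. Pictures are saved under pics/ and viewed, at most 10 in all, crops included, and the job is handed in when it is done.

Besides the shell and the picture viewer there is one more tool, called after ">>>" as name(argument=value, ...) on one line, values as JSON. drive_tool: Moves the arm, as the interface text tells. Its arguments: {"type":"object","properties":{"angular":{"type":"array","items":{"type":"array","items":{"type":"number"}}},"delta_pos":{"type":"array","items":{"type":"array","items":{"type":"number"}}},"gripper":{"type":"array","items":{"type":"number"}},"squeeze":{"type":"number"}},"required":["angular","delta_pos","gripper"]}

```bash
mkdir -p pics
cat > h.py <<'E'
import numpy as np, cv2
from scipy.spatial.transform import Rotation as R
from cell import telemetry, eyes, env, models
def Rm(o):
    o=np.array(o,float)
    return o if o.shape==(3,3) else (R.from_quat(o).as_matrix() if o.size==4 else R.from_euler('xyz',o,degrees=True).as_matrix())
def atz(c,px,z):
    d=Rm(c['orientation'])@np.linalg.inv(c['mtx'])@np.array([px[0],px[1],1.]); o=np.array(c['origin'])
    return o+d*(z-o[2])/d[2]
def proj(c,P):
    q=np.array(c['mtx'])@Rm(c['orientation']).T@(np.array(P)-c['origin']); return q[:2]/q[2]
E
python3 - <<'E'
from h import *
print(telemetry.get_obs(), env.finger_overhang)
ims=[]
for n in ("scene","top"):
    c=eyes.read_camera(n); print(n,c['origin'],c['orientation'],c['mtx'])
    ims.append(c['pixels'])
    for t,z in (("lid_tab",.073),("catch_thumb",.099),("lid",.078),("lid_hinge",.068),("mug",.05),("tape_measure",.03),("glue_stick",.05)):
        for r in models.search_frame(c,t)[:2]: print(t,r['p'],r['centre'],atz(c,r['centre'],z).round(4))
    cv2.imwrite(f'pics/{n}.png',c['pixels'][:,:,::-1])
E
```

```text
{'time_s': 0.0, 'qpos': array([-75.28078097,  18.43916047,  -4.0161954 ,  83.17541302,
         1.29480937,  78.54179479,  -3.25981412]), 'joint_velocities': array([-0.01467392,  0.00635994, -0.08740502, -0.01262923, -0.07639588,
       -0.18396037, -0.05088647]), 'effort': array([-1.00801510e-03, -4.91284096e+01, -4.04420765e-01, -3.12529814e+01,
       -6.38362113e-02,  4.38884867e-02,  1.79892204e-04]), 'tool_pos': array([0.1561844 , 0.63040209, 0.23545597]), 'tool_rot': array([-1.79888870e+02,  5.44912122e-03,  1.66091325e+02]), 'force': array([-0.09974698, -0.36141856, -0.14591993]), 'wrist_torque': array([ 0.03824   , -0.03839498,  0.00260655]), 'grasp_force': 0.0, 'grip_width': 0.08698596246445103} 0.014
scene [-0.07969399  0.3746824   0.64647759] [-125.12085198   -1.00822235 -116.69205756] [[458.31164689   0.         258.85927129]
 [  0.         458.31164689 192.17459296]
 [  0.           0.           1.        ]]
lid_tab 0.66 [279.3, 216.4] [5.504e-01 2.000e-04 7.300e-02]
catch_thumb 0.68 [286.3, 244.6] [0.4449 0.0452 0.099 ]
lid 0.56 [281.2, 217.7] [0.5396 0.0021 0.078 ]
li
[... 255 characters left out ...]
6 0.05  ]
glue_stick 0.4 [181.3, 267.7] [0.5197 0.2201 0.05  ]
top [0.42690992 0.01393712 1.25931645] [-1.70194653e+02 -9.88772297e-02 -9.11569102e+01] [[445.30459192   0.         253.9240387 ]
 [  0.         445.30459192 191.43865306]
 [  0.           0.           1.        ]]
lid_tab 0.59 [261.4, 221.7] [ 0.5494 -0.0106  0.073 ]
catch_thumb 0.57 [240.1, 254.4] [0.4632 0.0469 0.099 ]
lid 0.65 [174.9, 231.3] [0.528  0.2193 0.078 ]
lid 0.58 [260.9, 221.5] [ 0.5495 -0.0091  0.078 ]
lid_hinge 0.68 [319.4, 211.4] [ 0.5746 -0.1676  0.068 ]
mug 0.97 [176.8, 228.6] [0.5376 0.2191 0.05  ]
tape_measure 0.57 [320.8, 211.8] [ 0.5781 -0.1772  0.03  ]
glue_stick 0.67 [238.3, 175.8] [0.6807 0.0501 0.05  ]
```

Run:
```python
import cv2,numpy as np
a=cv2.imread('pics/scene.png')[150:310,130:380];b=cv2.imread('pics/top.png')[150:290,140:350]
a=cv2.resize(a,None,fx=3,fy=3,interpolation=2)[:, :]
b=cv2.resize(b,None,fx=3.8,fy=3.8,interpolation=2)
cv2.imwrite('pics/a.png',a);cv2.imwrite('pics/b.png',b)
```

```text
(no output)
```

View pics/a.png

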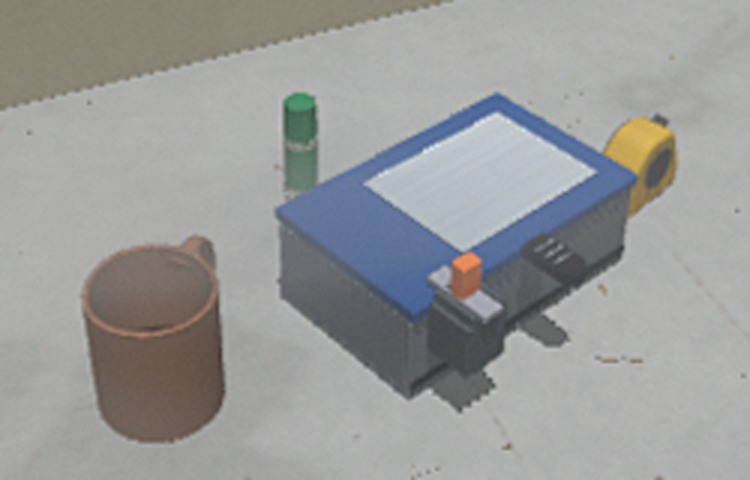

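View pics/b.png

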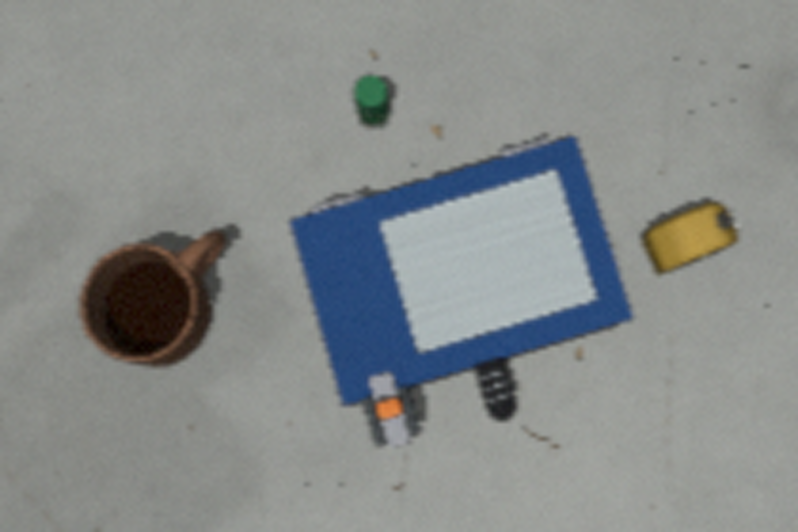

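The scene and top views show the case yawed left, lid corners in b.png at (292,218), (577,137), (632,318), (342,404), the thumb at (388,408) and the tab at (498,390). The network "lid_tab" centre was the whole lid, so I'll fit the lid outline.

Run:
```python
from h import *
c=eyes.read_camera("top"); im=c['pixels'].astype(int)
hsv=cv2.cvtColor(c['pixels'],cv2.COLOR_RGB2HSV)
m=cv2.inRange(hsv,(105,110,60),(125,255,255)); 
k=max(cv2.findContours(m,0,2)[0],key=cv2.contourArea)
w=np.array([atz(c,p[0],.078)[:2] for p in k],np.float32)
r=cv2.minAreaRect(w); print(r); print(cv2.boxPoints(r))
for px in ((388/3.8+140,408/3.8+150,.108),(498/3.8+140,390/3.8+150,.078)): print(atz(c,px[:2],px[2]))
o=cv2.inRange(hsv,(5,150,120),(15,255,255)); cn=cv2.findContours(o,0,2)[0]
for q in cn:
    if cv2.contourArea(q)>8: print('orange',q[:,0].mean(0),atz(c,q[:,0].mean(0),.108))
B=cv2.boxPoints(r); ctr=np.array(r[0]); e=[B[1]-B[0],B[2]-B[1]]; s=min(e,key=np.linalg.norm); s=s/np.linalg.norm(s); s=s*np.sign(s[0])
yaw=np.degrees(np.arctan2(s[1],s[0])); y=np.array([-s[1],s[0]])
print('yaw',yaw,'tab',ctr-s*(68+27)/1e3,'tab2 hinge', ctr+s*.067)
for n in('scene','top'):
    c=eyes.read_camera(n)
    for X in(ctr-s*.095,): print(n,proj(c,[*X,.073]))
    hsv=cv2.cvtColor(c['pixels'],cv2.COLOR_RGB2HSV);o=cv2.inRange(hsv,(5,150,120),(15,255,255))
    for q in cv2.findContours(o,0,2)[0]:
        if cv2.contourArea(q)>8: M=cv2.moments(q);p=(M['m10']/M['m00'],M['m01']/M['m00']);print('or',p,atz(c,p,.103))
```

```text
((0.5524856448173523, -0.0088438019156456), (0.13515198230743408, 0.20817726850509644), 15.74831771850586)
[[ 0.45919532  0.07299674]
 [ 0.5156972  -0.12736623]
 [ 0.645776   -0.09068434]
 [ 0.5892741   0.10967863]]
[0.45528072 0.04161805 0.108     ]
[ 0.46681134 -0.03396309  0.078     ]
orange [242.18181818 257.        ] [0.45620941 0.04140761 0.108     ]
yaw 15.748317 tab [ 0.46105164 -0.03462796] tab2 hinge [0.61697068 0.00934082]
scene [317.76796883 237.68301537]
or (285.11764705882354, 236.91176470588235) [0.46017519 0.03924923 0.103     ]
top [271.28776594 254.89406472]
or (241.9238095238095, 256.9809523809524) [0.45639844 0.04218899 0.103     ]
```

>>> drive_tool(angular=[[0,0,0.1316],[0,0,0.1316],[0,0,0.1316],[0,0,0.1316],[0,0,0.1316],[0,0,0.1316],[0,0,0.1316],[0,0,0.1316],[0,0,0],[0,0,0],[0,0,0],[0,0,0],[0,0,0],[0,0,0],[0,0,0],[0,0,0],[0,0,0],[0,0,0]], delta_pos=[[0,0,0],[0,0,0],[0,0,0],[0,0,0],[0,0,0],[0,0,0],[0,0,0],[0,0,0],[-4.2,2,0],[-4.2,2,0],[-4.2,2,0],[-4.2,2,0],[-4.2,2,0],[-4.2,2,0],[-4.2,2,0],[-4.2,2,0],[0,0,0],[0,0,0]], gripper=[5,5,5,5,5,5,5,5,5,5,5,5,5,5,5,5,5,5], squeeze=15)

```text
time_s: 2.75
tool_pos: [0.4024, 0.3502, 0.2369]
tool_rot: [180.0, -0.0, 105.6]
force: [-0.0, -0.1, 0.3]
grip_width: 0.0501
grasp_force: 0.0
```

>>> drive_tool(angular=[[0,0,0],[0,0,0],[0,0,0],[0,0,0],[0,0,0],[0,0,0],[0,0,0],[0,0,0],[0,0,0],[0,0,0]], delta_pos=[[-3.92,-0.36,0],[-3.92,-0.36,0],[-3.92,-0.36,0],[-3.92,-0.36,0],[-3.92,-0.36,0],[-3.92,-0.36,0],[-3.92,-0.36,0],[-3.92,-0.36,0],[0,0,0],[0,0,0]], gripper=[5,5,5,5,5,5,5,5,5,5])

```text
time_s: 3.75
tool_pos: [0.4591, 0.0426, 0.2368]
tool_rot: [180.0, -0.1, 105.8]
force: [-0.8, 0.4, -0.5]
grip_width: 0.0501
grasp_force: 0.0
```

Run:
```python
from h import *
s=telemetry.get_obs();print(s['qpos'].round(1),s['tool_pos'],s['tool_rot'],s['grip_width'])
c=eyes.read_camera("wrist"); cv2.imwrite('pics/w1.png',c['pixels'][:,:,::-1]); print(c['origin'],c['orientation'])
hsv=cv2.cvtColor(c['pixels'],cv2.COLOR_RGB2HSV);o=cv2.inRange(hsv,(5,150,120),(15,255,255))
for q in cv2.findContours(o,0,2)[0]:
    if cv2.contourArea(q)>30: M=cv2.moments(q);p=(M['m10']/M['m00'],M['m01']/M['m00']);print('or',p,cv2.contourArea(q),atz(c,p,.108))
```

```text
[-45.   -7.2  34.  109.7   4.1  76.3   3.6] [0.45907005 0.04261658 0.23680032] [ 1.79960382e+02 -5.88867393e-02  1.05801536e+02] 0.05009542395930152
[0.43823674 0.11521243 0.38415684] [1.64000116e+02 2.48312821e-03 1.57669345e+01]
or (255.02528089887642, 180.0936329588015) 178.0 [0.45323712 0.04612714 0.108     ]
```

View pics/w1.png

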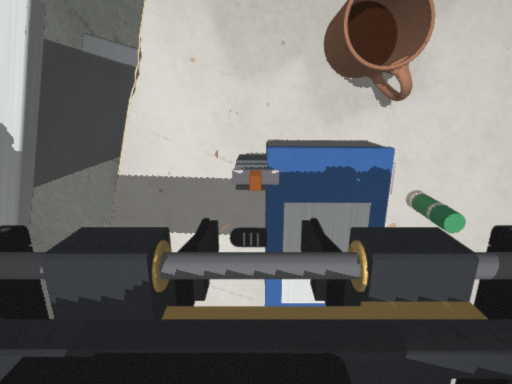

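>>> drive_tool(angular=[[0,0,0],[0,0,0],[0,0,0],[0,0,0],[0,0,0],[0,0,0],[0,0,0],[0,0,0],[0,0,0],[0,0,0],[0,0,0]], delta_pos=[[0,-0.3,1.65],[0,0,1.65],[0,0,1.65],[0,0,1.65],[0,0,1.65],[0,0,1.65],[0,0,1.65],[0,0,1.0],[0,0,0.65],[0,0,0],[0,0,0]], gripper=[5,5,5,5,5,5,5,5,5,5,5])

```text
time_s: 4.9
tool_pos: [0.4566, 0.0411, 0.105]
tool_rot: [180.0, -0.0, 105.8]
force: [0.4, -0.4, 0.3]
grip_width: 0.05
grasp_force: 0.0
```

>>> drive_tool(angular=[[0,0,0],[0,0,0],[0,0,0],[0,0,0],[0,0,0],[0,0,0],[0,0,0],[0,0,0],[0,0,0],[0,0,0]], delta_pos=[[0,0,0],[0,0,0],[0,0,0],[0,0,0],[0,0,0],[0,0,0],[0,0,0],[0,0,0],[0,0,0],[0,0,0]], gripper=[0.8,0.8,0.8,0.8,0.8,0.8,0.8,0.8,0.8,0.8])

```text
time_s: 5.9
tool_pos: [0.456, 0.0405, 0.1045]
tool_rot: [-180.0, -0.0, 105.8]
force: [-2.3, -1.0, 2.3]
grip_width: 0.0121
grasp_force: 15.0
```

>>> drive_tool(angular=[[0,0,0],[0,0,0],[0,0,0],[0,0,0],[0,0,0],[0,0,0],[0,0,0],[0,0,0],[0,0,0],[0,0,0],[0,0,0]], delta_pos=[[0,-0.3,0],[0,-0.3,0],[0,-0.3,0],[0,-0.3,0],[0,-0.3,0],[0,-0.3,0],[0,-0.3,0],[0,-0.3,0],[0,-0.2,0],[0,0,0],[0,0,0]], gripper=[0.8,0.8,0.8,0.8,0.8,0.8,0.8,0.8,0.8,0.8,0.8])

```text
time_s: 7.0
tool_pos: [0.4352, 0.0348, 0.1047]
tool_rot: [179.4, 0.1, 105.8]
force: [16.0, 4.3, -18.1]
grip_width: 0.0118
grasp_force: 15.0
```

>>> drive_tool(angular=[[0,0,0],[0,0,0],[0,0,0],[0,0,0]], delta_pos=[[0,-0.15,0],[0,-0.15,0],[0,0,0],[0,0,0]], gripper=[0.8,0.8,0.8,0.8])

```text
time_s: 7.4
tool_pos: [0.435, 0.0347, 0.1055]
tool_rot: [179.0, 0.1, 105.8]
force: [22.7, 5.8, -22.4]
grip_width: 0.0118
grasp_force: 15.0
```

>>> drive_tool(angular=[[0,0,0],[0,0,0],[0,0,0],[0,0,0],[0,0,0],[0,0,0],[0,0,0],[0,0,0],[0,0,0],[0,0,0],[0,0,0],[0,0,0]], delta_pos=[[0,0.3,0],[0,0.2,0],[0,0,0],[0,0,0],[0,0,0],[0,0,-1.5],[0,0,-2],[0,0,-2],[0,0,-2],[0,0,-2],[0,0,-2],[0,0,0]], gripper=[0.8,0.8,1.6,1.6,1.6,1.6,1.6,1.6,3,3,3,3])

```text
time_s: 8.6
tool_pos: [0.4334, 0.0338, 0.2214]
tool_rot: [179.9, -0.0, 105.8]
force: [0.3, 0.6, 0.2]
grip_width: 0.0293
grasp_force: 0.0
```

Run:
```python
from h import *
s=telemetry.get_obs();print(s['qpos'].round(1),s['tool_pos'],s['tool_rot'],s['grip_width'])
c=eyes.read_camera("wrist"); a=c['pixels']
b=eyes.read_camera("scene"); 
hsv=cv2.cvtColor(b['pixels'],cv2.COLOR_RGB2HSV);o=cv2.inRange(hsv,(5,150,120),(15,255,255))
for q in cv2.findContours(o,0,2)[0]:
    if cv2.contourArea(q)>8: M=cv2.moments(q);p=(M['m10']/M['m00'],M['m01']/M['m00']);print('or',p,atz(b,p,.103))
p=b['pixels'][180:300,200:390]; p=cv2.resize(p,None,fx=2.1,fy=3.2)[:384]
cv2.imwrite('pics/w2.png',np.hstack([a[:,:390],cv2.resize(b['pixels'][190:290,240:340],(384,384))])[:,:,::-1])
```

```text
[-44.7 -10.8  33.1 114.1   6.1  75.    2.1] [0.43339378 0.03383078 0.22135317] [ 1.79900154e+02 -2.91434234e-02  1.05758422e+02] 0.029257025708405864
```

View pics/w2.png

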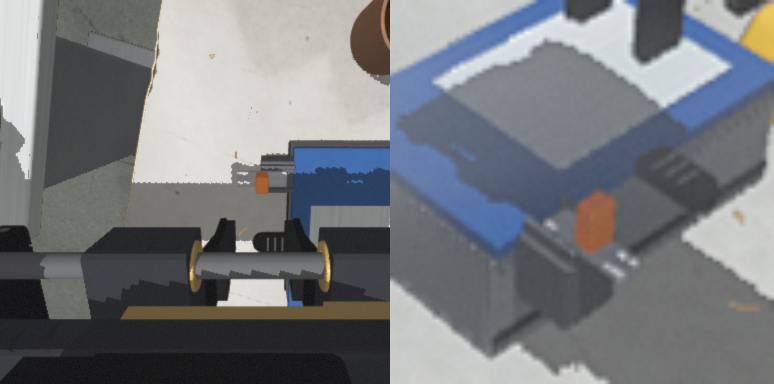

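The left part shows the orange thumb well clear of the lid's edge, and the bolt end no longer over the blue. The pull force rose with no further travel, so it is at its stop. Next, swing to the tab and tilt.

>>> drive_tool(angular=[[0,0,0],[0,0,0],[0,0,0],[0,0,0.1428],[0,0,0.1428],[0,0,0.1428],[0,0,0.1428],[0,0,0.1428],[0,0,0.1428],[0,0,0.1428],[0,0,0.1428],[0,0,0.1428],[0,0,0.1428],[0,0,0.1428],[0,0,0]], delta_pos=[[-2.35,-0.75,0],[-2.35,-0.75,0],[-2.35,-0.75,0],[0,0,0],[0,0,0],[0,0,0],[0,0,0],[0,0,0],[0,0,0],[0,0,0],[0,0,0],[0,0,0],[0,0,0],[0,0,0],[0,0,0]], gripper=[5,5,5,5,5,5,5,5,5,5,5,5,5,5,5])

```text
time_s: 10.2
tool_pos: [0.4293, -0.0401, 0.218]
tool_rot: [-180.0, 0.2, 15.7]
force: [-0.3, -0.2, -0.6]
grip_width: 0.0499
grasp_force: 0.0
```

>>> drive_tool(angular=[[0,0.14,0],[0,0.14,0],[0,0.14,0],[0,0.14,0],[0,0.14,0],[0,0,0],[0,0,0]], delta_pos=[[0,0,0],[0,0,0],[0,0,0],[0,0,0],[0,0,0],[0,0,0],[0,0,0]], gripper=[5,5,5,5,5,5,5])

```text
time_s: 10.9
tool_pos: [0.4611, -0.0421, 0.1948]
tool_rot: [-176.2, -23.7, 15.2]
force: [-0.3, 0.2, 0.7]
grip_width: 0.0497
grasp_force: 0.0
```

Run:
```python
from h import *
s=telemetry.get_obs();print(s['qpos'].round(1),s['tool_pos'],s['tool_rot'],s['grip_width'])
c=eyes.read_camera("wrist"); print(c['origin'],c['orientation'])
for r in models.search_frame(c,'lid_tab')[:2]: print(r)
print(proj(c,[.461,-.0346,.073]))
cv2.imwrite('pics/w3.png',c['pixels'][:,:,::-1])
```

```text
[  9.4 -17.2   2.9 127.4 -17.1  51.5 -53.2] [ 0.46106174 -0.04211083  0.19480641] [-176.16825894  -23.71024237   15.1651839 ] 0.04972718284973752
[ 0.47292738 -0.04910019  0.35969929] [-172.30086175    3.46887047  -73.33059819]
{'centre': [258.6, 147.4], 'p': 0.94}
[259.52075729 235.5528727 ]
```

View pics/w3.png

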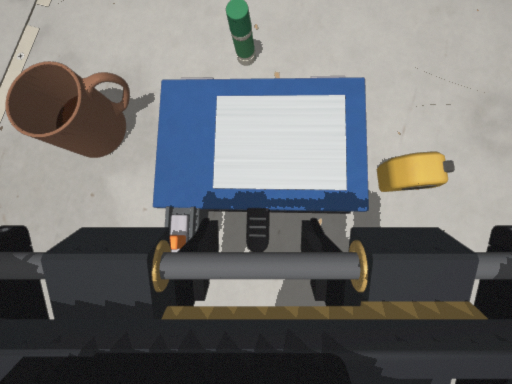

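```bash
cat >> h.py <<'E'
YAW=15.75; S=np.array([np.cos(np.radians(YAW)),np.sin(np.radians(YAW)),0])
TAB=np.array([.461,-.0346,.073]); HNG=np.array([.6169,.0094,.068])
def rot(t): return R.from_euler('xyz',[180,-t,YAW],degrees=True)
def go(pos,t):
    s=telemetry.get_obs(); r0=R.from_euler('xyz',s['tool_rot'],degrees=True); r1=rot(t)
    d=np.array(pos)-s['tool_pos']
    print('pos',s['tool_pos'].round(4),s['tool_rot'].round(1),'target',np.round(pos,4),'turn first',(r0.inv()*r1).as_rotvec().round(4),'then shift cm',(r1.inv().apply(d)*100).round(2),'shift w/o turn',(r0.inv().apply(d)*100).round(2))
E
python3 - <<'E'
from h import *
z=rot(15).apply([0,0,1]); print(z)
go(TAB-.055*z,15)
E
```

```text
[ 0.24910175  0.07025396 -0.96592583]
pos [ 0.4629 -0.0405  0.1968] [-176.3  -23.9   15.4] target [ 0.4473 -0.0385  0.1261] turn first [-0.0633 -0.1559 -0.0005] then shift cm [-3.23 -0.62  6.46] shift w/o turn [-4.19 -0.23  5.9 ]
```

>>> drive_tool(angular=[[-0.032,-0.078,0],[-0.032,-0.078,0],[0,0,0],[0,0,0]], delta_pos=[[0,0,0],[0,0,0],[0,0,0],[0,0,0]], gripper=[5,5,5,5])

```text
time_s: 11.4
tool_pos: [0.4631, -0.0399, 0.1964]
tool_rot: [-180.0, -15.1, 15.8]
force: [-0.7, -0.5, -0.5]
grip_width: 0.0499
grasp_force: 0.0
```

Run:
```python
from h import *
z=rot(15).apply([0,0,1]); print(telemetry.get_obs()['qpos'].round(1))
go(TAB-.055*z,15)
```

```text
[ 10.  -13.   -3.6 121.9  -7.7  57.3 -64.4]
pos [ 0.4631 -0.0399  0.1964] [-180.   -15.1   15.8] target [ 0.4473 -0.0385  0.1261] turn first [-0.0006 -0.0017  0.0005] then shift cm [-3.25 -0.57  6.41] shift w/o turn [-3.26 -0.57  6.4 ]
```

>>> drive_tool(angular=[[0,0,0],[0,0,0],[0,0,0],[0,0,0],[0,0,0],[0,0,0],[0,0,0]], delta_pos=[[-1.1,-0.2,0],[-1.1,-0.2,0],[-1.05,-0.17,1.5],[0,0,2.5],[0,0,2.4],[0,0,0],[0,0,0]], gripper=[5,5,5,5,5,5,5])

```text
time_s: 12.1
tool_pos: [0.4455, -0.0402, 0.1255]
tool_rot: [-179.9, -15.0, 15.5]
force: [-0.1, -0.4, 0.5]
grip_width: 0.0498
grasp_force: 0.0
```

Run:
```python
from h import *
z=rot(15).apply([0,0,1]); print(telemetry.get_obs()['qpos'].round(1))
go(TAB+.005*z,15)
```

```text
[ 10.3 -11.1  -3.8 129.   -8.5  48.4 -63.2]
pos [ 0.4455 -0.0402  0.1255] [-179.9  -15.    15.5] target [ 0.4622 -0.0342  0.0682] turn first [ 0.0001  0.0004 -0.0045] then shift cm [ 0.23 -0.12  6.  ] shift w/o turn [ 0.23 -0.12  6.  ]
```

>>> drive_tool(angular=[[0,0,0],[0,0,0],[0,0,0],[0,0,0],[0,0,0],[0,0,0],[0,0,0]], delta_pos=[[0.2,-0.1,1.2],[0,0,1.2],[0,0,1.2],[0,0,1.2],[0,0,1.2],[0,0,0],[0,0,0]], gripper=[5,5,5,5,5,5,5])

```text
time_s: 12.8
tool_pos: [0.4634, -0.0342, 0.0685]
tool_rot: [-180.0, -15.0, 15.5]
force: [0.2, -0.6, 0.5]
grip_width: 0.0503
grasp_force: 0.0
```

>>> drive_tool(angular=[[0,0,0],[0,0,0],[0,0,0],[0,0,0],[0,0,0],[0,0,0],[0,0,0],[0,0,0]], delta_pos=[[0,0,0],[0,0,0],[0,0,0],[0,0,0],[0,0,0],[0,0,0],[0,0,0],[0,0,0]], gripper=[1.5,1.5,1.5,1.5,1.5,1.5,1.5,1.5], squeeze=20)

```text
time_s: 13.6
tool_pos: [0.4627, -0.0319, 0.0683]
tool_rot: [-179.8, -15.0, 15.6]
force: [-2.6, 5.8, 5.1]
grip_width: 0.0217
grasp_force: 20.0
```

Run:
```python
from h import *
s=telemetry.get_obs(); print(s['qpos'].round(1),s['tool_pos'],s['tool_rot'])
# constant per-row twist for rotating about the hinge: in tool frame
r0=R.from_euler('xyz',s['tool_rot'],degrees=True)
y=np.array([-S[1],S[0],0]); N=20; th=np.pi/4/N
rel=s['tool_pos']-HNG; Rw=R.from_rotvec(y*th)
print('turn',r0.inv().apply(y*th).round(4),'shift cm',(r0.inv().apply(Rw.apply(rel)-rel)*100).round(3), 'rad', rel@S, rel@y, rel[2])
```

```text
[  9.5  -4.   -4.6 130.5  -8.9  39.8 -63.4] [ 0.46269601 -0.03188169  0.06833295] [-179.80440051  -14.98243903   15.58532085]
turn [-0.0001 -0.0393  0.0001] shift cm [ 0.175 -0.002 -0.602] rad -0.15961995813087873 0.00212542378005415 0.00033295391343787784
```

>>> drive_tool(angular=[[0,-0.0393,0],[0,-0.0393,0],[0,-0.0393,0],[0,-0.0393,0],[0,-0.0393,0],[0,-0.0393,0],[0,-0.0393,0],[0,-0.0393,0],[0,0,0],[0,0,0]], delta_pos=[[0.175,-0.1,-0.6],[0.175,-0.1,-0.6],[0.175,0,-0.6],[0.175,0,-0.6],[0.175,0,-0.6],[0.175,0,-0.6],[0.175,0,-0.6],[0.175,0,-0.6],[0,0,0],[0,0,0]], gripper=[1.5,1.5,1.5,1.5,1.5,1.5,1.5,1.5,1.5,1.5])

```text
time_s: 14.6
tool_pos: [0.47, -0.0297, 0.1167]
tool_rot: [-179.9, 3.0, 15.5]
force: [-1.0, 1.3, -0.7]
grip_width: 0.0215
grasp_force: 20.0
```

```bash
cat > st.py <<'E'
from h import *
s=telemetry.get_obs(); print(s['qpos'].round(1),s['tool_pos'],s['tool_rot'],s['force'],s['grip_width'],s['grasp_force'])
r0=R.from_euler('xyz',s['tool_rot'],degrees=True)
g=s['tool_pos']-.005*r0.apply([0,0,1])-HNG
print('lid angle deg', np.degrees(np.arctan2(g[2],-g@S)-np.arctan2(5,162)),'radius',np.hypot(g[2],g@S))
E
python3 st.py
```

```text
[  6.8   4.8  -7.2 113.7   1.4  64.4 -75.5] [ 0.46999157 -0.02968062  0.11668372] [-179.91556321    2.97711999   15.54807483] [-1.00118619  1.30685995 -0.74959901] 0.021531730629997616 19.991894244449213
lid angle deg 17.71290990132442 radius 0.1609552939464551
```

>>> drive_tool(angular=[[0,-0.0393,0],[0,-0.0393,0],[0,-0.0393,0],[0,-0.0393,0],[0,-0.0393,0],[0,-0.0393,0],[0,-0.0393,0],[0,-0.0393,0],[0,-0.0393,0],[0,-0.0393,0],[0,-0.0393,0],[0,-0.0393,0],[0,0,0],[0,0,0],[0,0,0],[0,0,0]], delta_pos=[[0.175,0,-0.6],[0.175,0,-0.6],[0.175,0,-0.6],[0.175,0,-0.6],[0.175,0,-0.6],[0.175,0,-0.6],[0.175,0,-0.6],[0.175,0,-0.6],[0.175,0,-0.6],[0.175,0,-0.6],[0.175,0,-0.6],[0.175,0,-0.6],[0,0,0],[0,0,0],[0,0,0],[0,0,0]], gripper=[1.5,1.5,1.5,1.5,1.5,1.5,1.5,1.5,1.5,1.5,1.5,1.5,1.5,1.5,1.5,1.5])

```text
time_s: 16.2
tool_pos: [0.5076, -0.0193, 0.1805]
tool_rot: [-179.9, 29.9, 15.6]
force: [-2.1, 2.8, -0.1]
grip_width: 0.0218
grasp_force: 20.0
```

```bash
python3 st.py
python3 - <<'E'
from h import *
b=eyes.read_camera("scene");t=eyes.read_camera("top")
cv2.imwrite('pics/f.png',cv2.resize(np.hstack([b['pixels'][130:330,130:380],t['pixels'][100:300,140:360]]),None,fx=1.7,fy=1.7)[:,:,::-1])
E
```

```text
[  0.9  25.5  -7.3  85.6   7.6  98.7 -81.8] [ 0.50759871 -0.01929275  0.18045705] [-179.91475974   29.92600321   15.58569913] [-2.0934929   2.8021137  -0.08685444] 0.021757497495165035 19.99658563407138
lid angle deg 44.81963709845161 radius 0.16077434827921674
```

View pics/f.png

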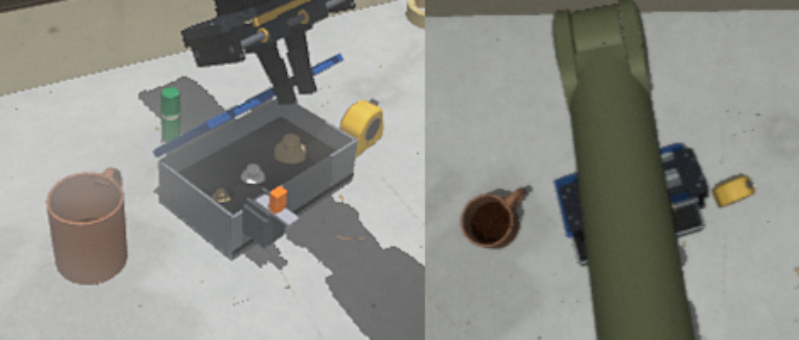

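The scene view shows the lid standing half open in the fingers with the three weights visible. The thumb at (278,200) is drawn back and the bystanders are where they stood.

```bash
python3 -c "
from h import *
print(env.sign_off())"; python3 st.py
```

```text
the job is handed in; nothing more can be done
None
the job is handed in; nothing more can be done
```

I drew the catch back to its stop and raised the lid to about 45° (44.8° worked out from the gripper's pose). I handed the job in at about 16 s with the tab still gripped at 20 N; the last picture showed the mug, tape measure and glue stick where they stood, but no verdict came back.

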